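# Raise the bowl's display window to its mark

### The job

The display case has two sloping, counterweighted windows: one bay holds the brass bowl, the other the copper bottle. With your fingertips beneath the lip of the window in front of the bowl, gently push that window up until its lip is level with the orange mark clip on that bay's outer rail, leave it standing there and take the hand away. Do not pinch or lift anything, and leave the other window, the mark clips and all the goods where they are.

Things in the scene. Friction and masses are not known exactly. Their poses are not given: they have to be found in the camera images.
- case: Dark wooden display case, fixed, 490 wide (y), 270 deep (x), 330 mm high, open at back and top. Origin: on the counter, mid-width; x away from the robot, y left, z up. Its front faces the robot and leans back 45 deg from upright, from a foot at x -110, z 90 mm. Two windows side by side, centred at y +-117.5 mm, between 20 mm rails at y -235, 0, +235. Below the foot the front is upright: free room under the lips.
- sash_left (a joint): Brass-framed glass window of the left bay (the bay on the robot's left, +y of the case frame): travel in m up along the slope, 0 shut, 0.18 upper stop. A hidden counterweight balances it: it stays where it is left, and moving it slowly takes about 3 to 5 N along the slope.
- lip_left (a point): Centre of the brass lip at that window's bottom edge: a bar 190 mm wide (y), 8 mm thick along the slope (underside 4 mm below this point), standing out square from the window to 15 mm outward of this point; window plane 21 mm inward. Axes: z up along the slope (window travel), x inward square to the window (ahead and down), y left. About 108 mm above the counter at joint 0.
- mark_left (a point): Middle of the orange mark clip, 24 x 26 x 8 mm, on the outer rail of that bay, 117.5 mm to the left of the lip's centre. Axes as for the lip; lip and mark are level when they agree along z (up the slope), the line across the case. It can be knocked along the rail.
- sash_right (a joint): Brass-framed glass window of the right bay (the bay on the robot's right, -y of the case frame): travel in m up along the slope, 0 shut, 0.18 upper stop. A hidden counterweight balances it: it stays where it is left, and moving it slowly takes about 3 to 5 N along the slope.
- lip_right (a point): Centre of the brass lip at that window's bottom edge: a bar 190 mm wide (y), 8 mm thick along the slope (underside 4 mm below this point), standing out square from the window to 15 mm outward of this point; window plane 21 mm inward. Axes: z up along the slope (window travel), x inward square to the window (ahead and down), y left. About 108 mm above the counter at joint 0.
- mark_right (a point): Middle of the orange mark clip, 24 x 26 x 8 mm, on the outer rail of that bay, 117.5 mm to the right of the lip's centre. Axes as for the lip; lip and mark are level when they agree along z (up the slope), the line across the case. It can be knocked along the rail.
- bowl_mid (a point): Middle (half-way up) of the brass bowl, 112 mm across and 62 mm high, standing in one of the two bays, behind its window.
- bottle_mid (a point): Middle of the copper bottle, 68 mm across and 165 mm high, standing in the other bay.
- mallet_mid (a point): Middle of a wooden mallet stick 190 mm long and 32 mm thick with a dark grip sleeve, lying on the counter.
- small_bowl_mid (a point): Middle of a small brass bowl, 84 mm across and 45 mm high, on the counter to the right.
- cup_mid (a point): Middle of a copper cup, 72 mm across and 80 mm high, on the counter to the right.
- side_bottle_mid (a point): Middle of a copper bottle with a blue band, 64 mm across and 200 mm high, on the counter left of the case.

How it is judged:
By the outcome, as a careful person would: the job done as asked, in the order asked, and still so for the second after the job is handed in, with the robot touching nothing.
It also fails if it takes over 38 s, if anything falls off the work surface, if the arm or the gripper's body presses on something with over 40 N, if the wrist force passes 120 N, or if a joint passes its speed limit or range.

### The arm

A 6-joint arm with a two-finger parallel gripper is mounted at the origin on the work surface. World frame = base frame: x ahead of the robot, y to its left, z up, the work surface at z = 0. Lengths are in m, angles in rad, forces in N, time in s.
With the tool pointing down it reaches from about 0.275 to 0.75 m from the base axis. Payload 10.2 kg.
Tool frame: the origin (TCP) lies at the very end of the fingers, on their centre line; the grasp point (between the pads) lies arm.pinch_z behind it (arm.pinch_z is the distance from the TCP to the grasp point, in m); z points along the fingers, y is the direction in which the jaws open and shut (so a half turn about z gives the same grasp; the last joint's range is limited). The gripper opens to 88 mm and grips with 3 to 60 N. Pads are 18 mm wide; open, the fingers measure 123 mm over their backs; the gripper's body (75 mm by 187 mm) begins 45 mm behind the grasp point.
Start: joints at [-1.329, 0.313, 1.498, -0, 1.331, -0.223], TCP at [0.235, -0.469, 0.239] pointing down, gripper open.
Joint ranges: [-2.94, 2.94], [-0.97, 2.17], [0.19, 2.56], [-1.23, 4.37], [0.02, 3.11], [-2.88, 2.88]. Speed limits (rad/s): [2.39, 2.39, 3.01, 3.14, 3.14, 3.14].

### API

Orientations are given as a rotation vector (axis times angle).
In Python, from plant import arm, capture, order gives the robot as it stands. The module is installed in compiled form; this text tells all that it offers.
- The arm moves only by the tool apply_moves, never from a script. Its argument "moves" is a list of rows, each a list of 7 numbers: the shift along the tool's x, y, z in mm, then the turn, a rotation vector about the tool's x, y, z in degrees, then the opening, from -1 (shut) to 1 (fully open). In form: [[x, y, z, wx, wy, wz, gripper], ...]. A call has 1 to 5 rows; each row is the pose to reach, as a shift and turn from the pose measured when the call began, along the tool's axes at that moment; what a row does not reach only later rows make up. A row lasts 1/8 s, in which the tool goes at most 62.5 mm and 10.7 degrees, less where a joint would pass 70% of its speed; a pose out of reach is approached as far as the arm can. A call with a gripper value outside its range is refused whole. The fingers move at their own pace and stop on an object; "squeeze" is the grip in N (left out, the last holds). Time passes only in rows, so rows that repeat a pose let the fingers close. It gives the time, the measured TCP pose, the force and the opening at its end, in the units of the state.
- arm.read_state(): the state, without advancing time (a new reading comes with each control period).
- capture(name): name is "scene" or "top" or "wrist"; returns a dict with "color" (480x640x3 uint8, blue, green, red), "fx", "fy", "cx", "cy" (pixels), "R" (3x3) and "t" (3): a world point X has camera coordinates R X + t. Camera axes: x right, y down, z forward; pixel columns grow to the right and rows downward; lengths in m; the calibration is good to about 2 mm. The wrist camera is an equidistant fisheye: a pixel r from the principal point sees the ray r / f radians off the axis. A picture is of the moment at which its call begins. There is no depth.
- order.sign_off(): hands the job in, once; it reports no verdict.
The state is a dict: "time": time; "qpos": joint angles; "joint_velocities": joint speeds; "effort": joint torques, N m; "eef_pos": TCP position; "orientation": TCP orientation; "ft_force": force on the tool from outside, world axes, zero at the start; "moment": the same for the moment, N m; "width": finger opening in m.
Only numpy, scipy, OpenCV 4.12 (cv2) and the standard library are available. Lean on these libraries where they do the work, as an engineer would, in place of code of your own. Each camera call takes 0.05 s, during which the arm holds its last target.

## Working session

There is one attempt and no reset: what is moved stays moved. The work goes in short steps, Python scripts to look and compute and a tool call to move; the robot and the scene stay as the last step left them, time stands still between calls to the robot, and variables do not carry over. Pictures are saved under pics/ and viewed, and the job is handed in when it is done.

Besides the shell and the picture viewer there is one more tool, called after "Call:" as name(argument=value, ...) on one line, values as JSON. apply_moves: Moves the arm, as the interface text tells. Its arguments: {"type":"object","properties":{"moves":{"type":"array","items":{"type":"array","items":{"type":"number"}}},"squeeze":{"type":"number"}},"required":["moves"]}

```bash
mkdir -p pics
python3 - <<'E'
from plant import arm, capture
import cv2
for n in ["scene","top","wrist"]:
    c=capture(n); cv2.imwrite(f"pics/{n}0.png",c["color"])
    print(n,c["fx"],c["fy"],c["cx"],c["cy"],c["R"],c["t"])
print(arm.read_state(), arm.pinch_z)
E
```

```text
scene 496.28813520480156 496.28813520480156 322.1222679072043 241.2823185529626 [[-0.17184355  0.98512141 -0.00236584]
 [ 0.813843    0.14061188 -0.56381545]
 [-0.55509401 -0.09881347 -0.82589741]] [ 0.10293726 -0.36836337  1.41355319]
top 600.9375779925391 600.9375779925391 312.6691054486296 229.5407768641399 [[ 0.01051008 -0.99990379  0.00905286]
 [-0.98037697 -0.01208625 -0.19676106]
 [ 0.19685154 -0.00680724 -0.98040968]] [-0.02864251  0.57642022  1.61326071]
wrist 371.64829954431775 371.64829954431775 322.23474434619243 241.13689226872125 [[ 0.44822092 -0.89391837 -0.00281942]
 [-0.86267176 -0.43337587  0.26073511]
 [-0.23429777 -0.11443469 -0.96540626]] [-0.52408654 -0.03511041  0.3910761 ]
{'time': 0.15, 'qpos': array([-1.32939999e+00,  3.13305971e-01,  1.49820320e+00,  4.81335647e-06,
        1.33101137e+00, -2.23404813e-01]), 'joint_velocities': array([-1.55524463e-04, -1.72858644e-03, -6.37498616e-04,  7.59550789e-05,
        1.18089688e-03,  5.11759183e-04]), 'effort': array([ 1.44724647e-03, -4.02303886e+01, -2.52318013e+01,  6.94733835e-02,
        3.43605923e-02, -6.75865772e-05]), 'eef_pos': array([ 0.23527528, -0.46914142,  0.23832282]), 'orientation': array([-3.05623253e+00, -7.23338010e-01,  5.76625457e-06]), 'ft_force': array([ 0.47064162,  0.18369925, -0.20770998]), 'moment': array([-0.01751256, -0.0050815 , -0.04365125]), 'width': 0.08797778810647508} 0.0187
```

View pics/scene0.png

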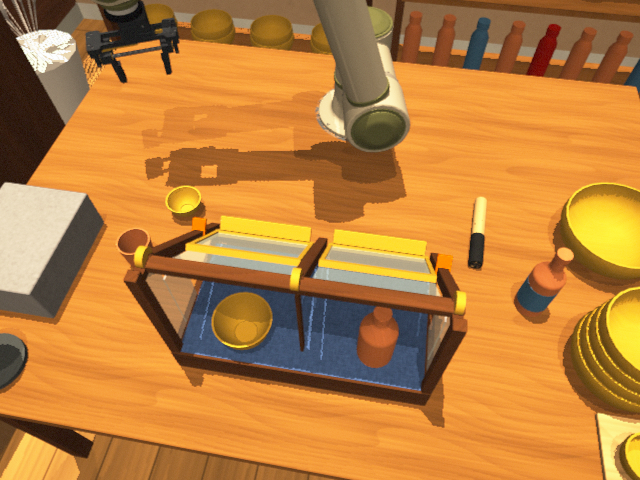

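View pics/top0.png

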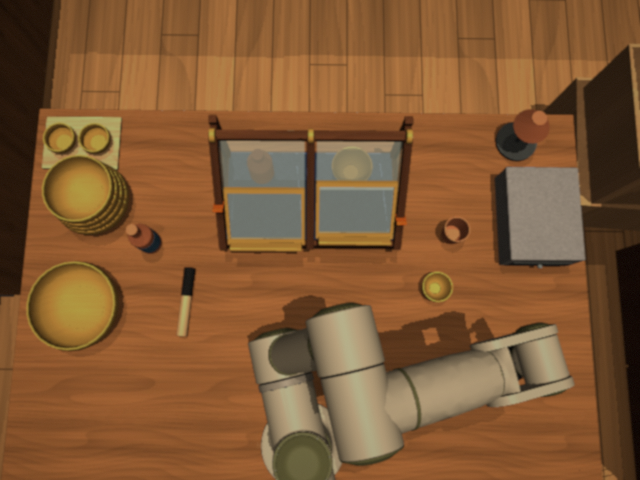

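View pics/wrist0.png

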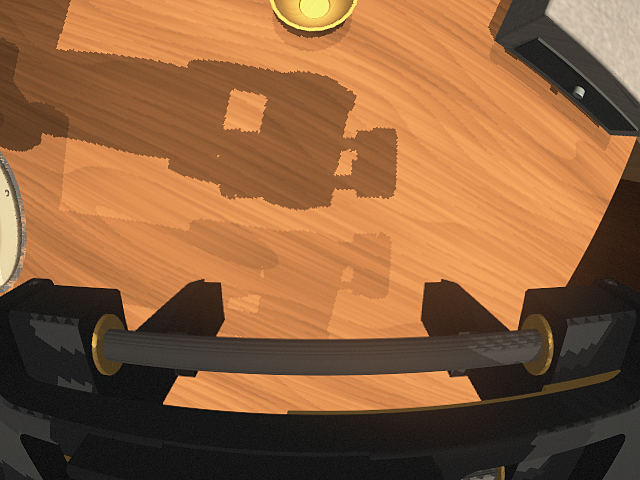

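Run:
```python
import cv2
a=cv2.imread("pics/top0.png"); cv2.imwrite("pics/topc.png",cv2.resize(a[110:265,200:430],None,fx=3.4,fy=3.4,interpolation=cv2.INTER_CUBIC))
a=cv2.imread("pics/scene0.png"); cv2.imwrite("pics/scenec.png",cv2.resize(a[180:330,120:320],None,fx=4,fy=4,interpolation=cv2.INTER_CUBIC))
```

```text
(no output)
```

View pics/topc.png

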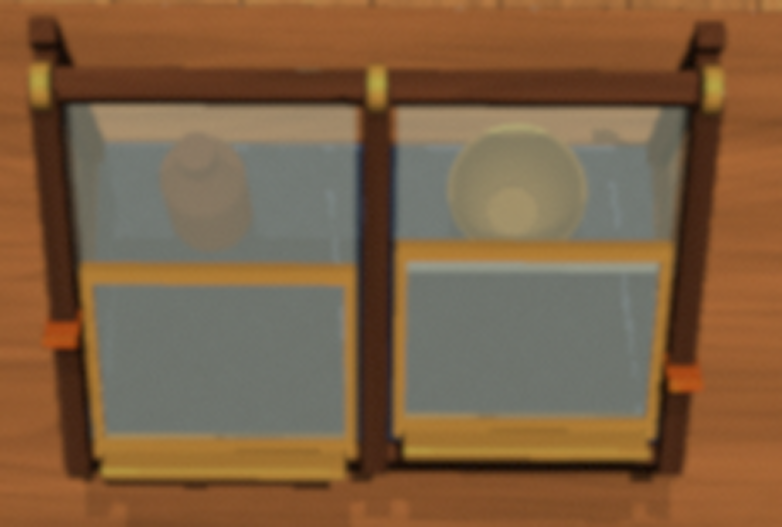

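View pics/scenec.png

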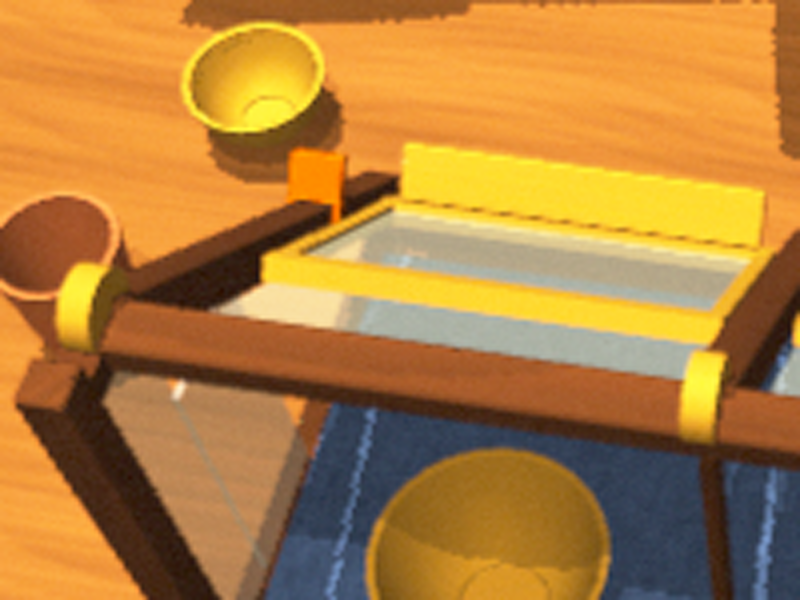

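```bash
cat > h.py <<'E'
import numpy as np, cv2
from plant import capture
def ray(c,u,v,fish=False):
    x=(u-c["cx"])/c["fx"]; y=(v-c["cy"])/c["fy"]
    if fish:
        r=np.hypot(x,y); d=np.array([x/r*np.sin(r),y/r*np.sin(r),np.cos(r)])
    else: d=np.array([x,y,1.])
    R=np.array(c["R"]);d=R.T@d
    return -R.T@np.array(c["t"]), d/np.linalg.norm(d)
def tri(rs):
    A=sum(np.eye(3)-np.outer(d,d) for o,d in rs); b=sum((np.eye(3)-np.outer(d,d))@o for o,d in rs)
    p=np.linalg.solve(A,b); return p,[np.linalg.norm((np.eye(3)-np.outer(d,d))@(p-o)) for o,d in rs]
E
python3 - <<'E'
from h import *
T=capture("top");S=capture("scene")
t=lambda u,v:ray(T,u/3.4+200,v/3.4+110)
s=lambda u,v:ray(S,u/4+120,v/4+180)
sf=lambda u,v:ray(S,u,v)
for n,a,b in [("knobR",t(713,87),s(90,305)),("knobM",t(376,87),s(703,398)),("knobL",t(40,87),sf(461,303)),
 ("lipoutR",t(653,461),s(405,145)),("lipoutL",t(400,458),s(763,190)),("mark",t(686,378),s(317,175)),
 ("leftlipoutR",t(345,479),sf(334.5,231.5)),("leftlipoutL",t(103,476),sf(425,239.5)),("leftmark",t(62,333),sf(445,260))]:
    p,e=tri([a,b]); print(n,p.round(4),np.round(e,4))
hsv=cv2.cvtColor(S["color"],cv2.COLOR_BGR2HSV)
E
```

```text
knobR [ 0.753  -0.2483  0.3317] [0.0017 0.0017]
knobM [ 0.7514 -0.0123  0.3291] [0.0005 0.0005]
knobL [0.7487 0.2252 0.3284] [0.0017 0.0017]
lipoutR [ 0.5202 -0.2296  0.1333] [0.0021 0.0021]
lipoutL [ 0.5201 -0.036   0.1383] [0.001 0.001]
mark [ 0.5768 -0.2495  0.1779] [0.0019 0.0019]
leftlipoutR [0.5064 0.0089 0.1162] [0.0014 0.0014]
leftlipoutL [0.5045 0.1953 0.13  ] [0.0004 0.0004]
leftmark [0.5995 0.2214 0.2082] [0.002 0.002]
```

```bash
cat > goal.py <<'E'
import sys, numpy as np
from scipy.spatial.transform import Rotation as R
from plant import arm
x,y,z,pitch,yaw=map(float,sys.argv[1:6])  # pitch deg below horizontal
s=arm.read_state(); p=s["eef_pos"]; R0=R.from_rotvec(s["orientation"])
a=np.radians(pitch); Z=np.array([np.cos(a),0,-np.sin(a)]);Y=np.array([0,-1,0.]);X=np.cross(Y,Z)
Rt=R.from_euler('z',yaw,degrees=True)*R.from_matrix(np.c_[X,Y,Z])
print("t",s["time"],"pos",p.round(4),"f",s["ft_force"].round(2),"w",s["width"])
print("shift",(R0.inv().apply(np.array([x,y,z])-p)*1000).round(1),"turn",(R0.inv()*Rt).as_rotvec(degrees=True).round(2))
E
python3 goal.py 0.38 -0.13 0.26 45 0.5
```

```text
t 0.25 pos [ 0.2353 -0.4692  0.2385] f [-0.7   0.99 -1.19] w 0.08780906493547655
shift [ 281.4 -238.4  -21.4] turn [-10.29  44.2   24.75]
```

Call:
apply_moves(moves=[[56,-48,-25,-2,8.5,5,-1],[112,-95,-40,-4,17,10,-1],[168,-143,-40,-6,26,15,-1],[225,-190,-30,-8,35,20,-1],[281,-238,-21,-10.3,44.2,24.75,-1]])

```text
time: 0.88
eef_pos: [0.3562, -0.1856, 0.266]
orientation: [-2.897, -0.007, -1.209]
ft_force: [1.5, 0.7, 1.0]
width: 0.0405
```

```bash
python3 goal.py 0.38 -0.13 0.26 45 0.5
```

```text
t 0.875 pos [ 0.3562 -0.1856  0.266 ] f [1.53 0.73 1.03] w 0.04049517892190767
shift [ 12.6 -55.4  21.3] turn [ 0.16 -0.3  -0.17]
```

Call:
apply_moves(moves=[[12,-55,21,0,0,0,-1],[12,-55,21,0,0,0,-1],[12,-55,21,0,0,0,-1]])

```text
time: 1.25
eef_pos: [0.3794, -0.131, 0.2601]
orientation: [-2.898, -0.008, -1.21]
ft_force: [-0.1, -0.1, 0.1]
width: 0.0103
```

```bash
python3 - <<'E'
from h import *
import pickle
c=capture("wrist"); cv2.imwrite("pics/w1.png",c["color"]); pickle.dump(c,open("w1.pkl","wb"))
print(-np.array(c["R"]).T@c["t"], c["R"])
E
python3 goal.py 0.38 -0.13 0.26 45 0.5
```

```text
[ 0.32383676 -0.1307967   0.41134679] [[ 5.01510802e-03 -9.99987207e-01 -6.59201580e-04]
 [-8.64770292e-01 -4.00594850e-03 -5.02151664e-01]
 [ 5.02142600e-01  3.08840278e-03 -8.64779319e-01]]
t 1.3 pos [ 0.3793 -0.1317  0.2601] f [-0.9  -1.02  0.27] w 0.006175825211785238
shift [ 0.5 -1.7  0.6] turn [ 0.24 -0.31 -0.2 ]
```

View pics/w1.png

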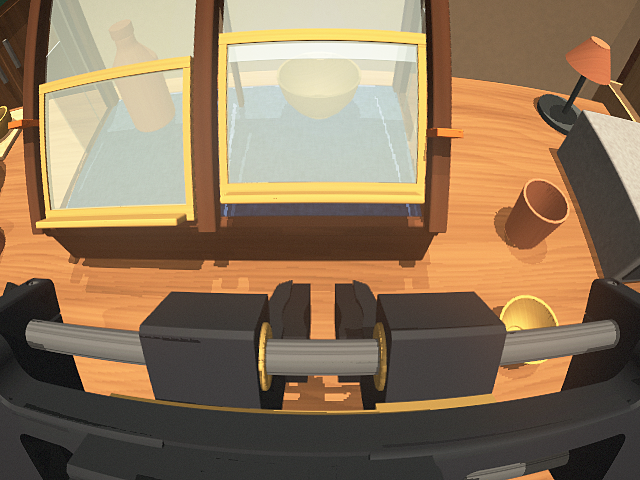

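Run:
```python
import cv2
a=cv2.imread("pics/w1.png"); cv2.imwrite("pics/w1c.png",cv2.resize(a[110:235,200:480],None,fx=2.8,fy=2.8,interpolation=cv2.INTER_CUBIC))
b=a[120:145,420:475]; cv2.imwrite("pics/w1m.png",cv2.resize(b,None,fx=12,fy=12,interpolation=cv2.INTER_NEAREST))
```

```text
(no output)
```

View pics/w1c.png

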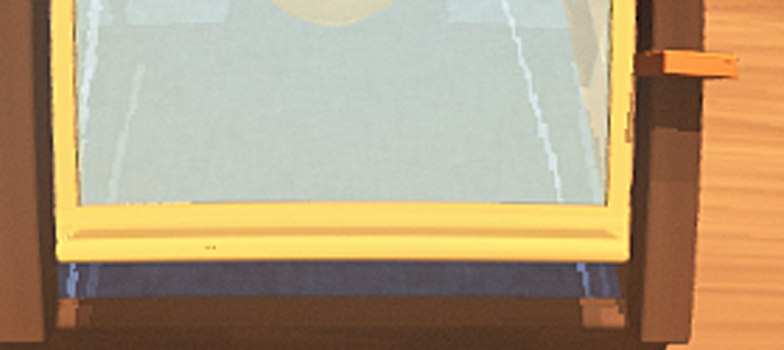

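View pics/w1m.png

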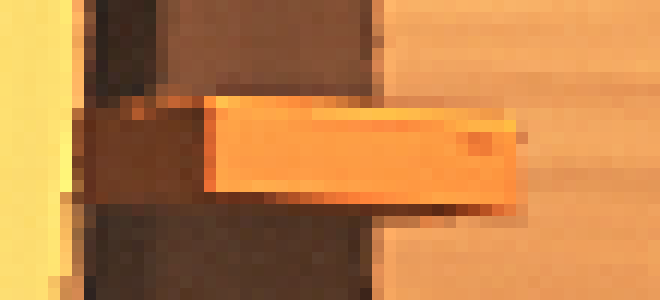

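```bash
cat > meas.py <<'E'
from h import *
import pickle,sys
def slope(c,u,v,o,yaw=0.5):
    a=np.radians(yaw);f=np.array([np.cos(a),np.sin(a),0]);k=np.array([0,0,1.])
    out=(k-f)/2**.5; s=(k+f)/2**.5
    O,d=ray(c,u,v,True); t=(o-out@O)/(out@d); X=O+t*d
    return s@X, np.array([-np.sin(a),np.cos(a),0])@X, X
E
python3 - <<'E'
from meas import *
c=pickle.load(open("w1.pkl","rb"))
for o in (-.2745,-.2705): 
  for n,u,v in [("mark",450,132.5),("markL",437.5,132),("markR",462.8,133.3)]:
    print(n,o,np.round(slope(c,u,v,o)[:2],4))
for n,u,v in [("lipR",424,198.9),("lipL",221,199.3),("lipRlow",424,203),("liplowmid",322,203.5),("leftlipR",0,0)][:4]:
    print(n,[np.array(x).round(4) for x in slope(c,u,v,-.2715)])
E
```

```text
mark -0.2745 [ 0.5338 -0.2534]
markL -0.2745 [ 0.5335 -0.2409]
markR -0.2745 [ 0.5339 -0.2664]
mark -0.2705 [ 0.5336 -0.252 ]
markL -0.2705 [ 0.5334 -0.2396]
markR -0.2705 [ 0.5337 -0.2649]
lipR [np.float64(0.4707), np.float64(-0.2289), array([ 0.5268, -0.2243,  0.1408])]
lipL [np.float64(0.4709), np.float64(-0.0401), array([ 0.5253, -0.0356,  0.141 ])]
lipRlow [np.float64(0.4668), np.float64(-0.229), array([ 0.524 , -0.2245,  0.1381])]
liplowmid [np.float64(0.4658), np.float64(-0.134), array([ 0.5225, -0.1294,  0.1374])]
```

```bash
python3 goal.py 0.5105 -0.131 0.1047 38 0.5
```

```text
t 1.3 pos [ 0.3793 -0.1317  0.2601] f [-0.9  -1.02  0.27] w 0.006175825211785238
shift [-18.2  -0.4 202.6] turn [ 0.26  6.69 -0.18]
```

Call:
apply_moves(moves=[[-18,0,40,0,3,0,-1],[-18,0,85,0,6.7,0,-1],[-18,0,130,0,6.7,0,-1],[-18,0,150,0,6.7,0,-1],[-18,0,150,0,6.7,0,-1]])

```text
time: 1.92
eef_pos: [0.4733, -0.1329, 0.1406]
orientation: [-2.823, -0.001, -1.374]
ft_force: [-0.7, 0.6, -0.7]
width: 0.0007
```

```bash
python3 - <<'E'
from h import *
import pickle
c=capture("wrist"); cv2.imwrite("pics/w2.png",c["color"]); pickle.dump(c,open("w2.pkl","wb"))
E
python3 goal.py 0.5105 -0.131 0.1047 38 0.5
```

```text
t 1.975 pos [ 0.473  -0.1329  0.1415] f [-0.56 -0.03  0.21] w 0.00013646824954814148
shift [-5.9 -1.8 52.2] turn [ 0.32  0.03 -0.27]
```

View pics/w2.png

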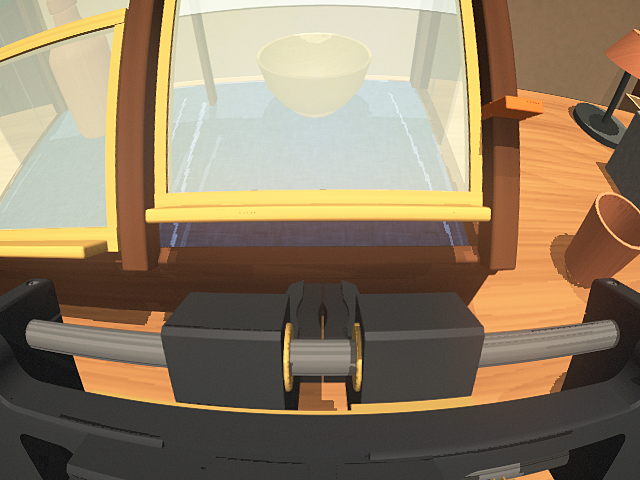

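Run:
```python
from meas import *
c1=pickle.load(open("w1.pkl","rb"));c2=pickle.load(open("w2.pkl","rb"))
for nm,c,cols in (("1",c1,(240,322,410)),("2",c2,(170,322,470))):
  for x in cols:
    col=c["color"][180:235,x].astype(int); print(nm,x,[ (180+i,*map(int,p)) for i,p in enumerate(col)][10:45:1] if x==322 else "")
for o in (-.2745,-.2705): print("mark2",[np.round(slope(c2,u,v,o)[:2],4) for u,v in ((500,109.5),(522,107))])
```

```text
1 240 
1 322 [(190, 111, 214, 251), (191, 96, 186, 239), (192, 93, 177, 234), (193, 96, 177, 236), (194, 110, 216, 251), (195, 122, 234, 254), (196, 122, 233, 253), (197, 120, 227, 253), (198, 115, 225, 253), (199, 115, 223, 253), (200, 109, 216, 253), (201, 106, 212, 255), (202, 69, 134, 189), (203, 86, 82, 98), (204, 85, 75, 80), (205, 83, 77, 86), (206, 86, 79, 87), (207, 83, 77, 84), (208, 84, 78, 87), (209, 89, 81, 86), (210, 86, 79, 86), (211, 85, 78, 85), (212, 90, 83, 88), (213, 84, 76, 82), (214, 95, 85, 87), (215, 71, 70, 85), (216, 45, 61, 92), (217, 46, 66, 100), (218, 46, 67, 100), (219, 41, 60, 95), (220, 46, 65, 96), (221, 45, 64, 98), (222, 47, 68, 99), (223, 49, 68, 99), (224, 43, 63, 96)]
1 410 
2 170 
2 322 [(190, 122, 231, 255), (191, 124, 234, 255), (192, 123, 231, 254), (193, 128, 235, 254), (194, 127, 233, 254), (195, 126, 233, 254), (196, 129, 235, 254), (197, 128, 236, 254), (198, 125, 234, 254), (199, 125, 233, 254), (200, 124, 231, 254), (201, 125, 231, 254), (202, 124, 233, 255), (203, 107, 205, 248), (204, 100, 189, 241), (205, 102, 196, 246), (206, 125, 236, 254), (207, 133, 244, 254), (208, 128, 238, 254), (209, 124, 235, 254), (210, 124, 233, 254), (211, 122, 232, 254), (212, 122, 232, 254), (213, 119, 229, 254), (214, 122, 228, 254), (215, 114, 223, 253), (216, 115, 222, 253), (217, 114, 218, 254), (218, 99, 190, 246), (219, 79, 150, 212), (220, 65, 116, 161), (221, 76, 85, 105), (222, 93, 83, 99), (223, 90, 86, 102), (224, 89, 84, 103)]
2 470 
mark2 [array([ 0.5299, -0.2377]), array([ 0.5331, -0.2529])]
mark2 [array([ 0.529 , -0.2356]), array([ 0.5321, -0.2505])]
```

Run:
```python
from meas import *
c1=pickle.load(open("w1.pkl","rb"));c2=pickle.load(open("w2.pkl","rb"))
for a,b in ((193.8,205.8),(198,212.6),(202.3,219.5)):
    p,e=tri([ray(c1,322,a,True),ray(c2,322,b,True)]); print(p.round(4),np.round(e,4),"s",(p[0]+p[2])/2**.5,"o",(p[2]-p[0])/2**.5)
```

```text
[ 0.5316 -0.1308  0.14  ] [0.0014 0.0014] s 0.4748850681220347 o -0.2768900089843963
[ 0.5262 -0.1308  0.1407] [0.0014 0.0014] s 0.471602808390816 o -0.27259809196853085
[ 0.52   -0.1308  0.1426] [0.0014 0.0014] s 0.4685464227565867 o -0.26683052527200196
```

Call:
apply_moves(moves=[[-6,-1.5,20,0,0,0,-1],[-6,-1.5,38,0,0,0,-1],[-6,-1.5,52,0,0,0,-1],[-6,-1.5,52,0,0,0,-1]])

```text
time: 2.48
eef_pos: [0.5102, -0.1324, 0.1054]
orientation: [2.823, 0.001, 1.378]
ft_force: [-0.3, 0.8, 0.2]
width: 0.0005
```

```bash
python3 - <<'E'
from h import *
import pickle
c=capture("wrist"); cv2.imwrite("pics/w3.png",c["color"]); pickle.dump(c,open("w3.pkl","wb"))
E
python3 goal.py 0.5247 -0.131 0.1188 38 0.5
```

```text
t 2.525 pos [ 0.51   -0.1322  0.1056] f [-1.03  0.25  0.84] w 0.0005553859990251013
shift [19.5 -1.2  3.5] turn [ 0.39 -0.03 -0.28]
```

View pics/w3.png

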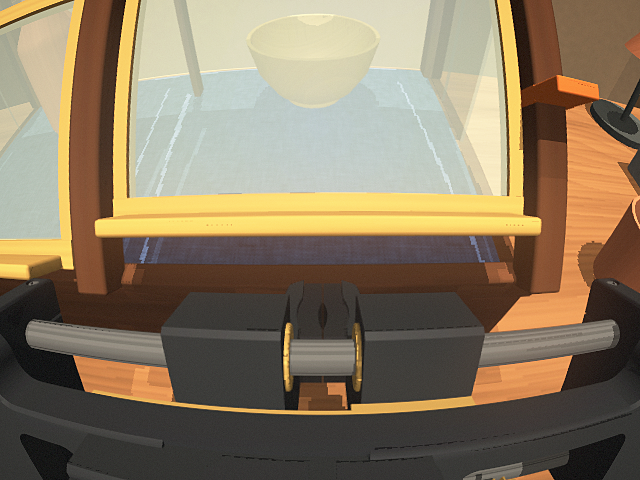

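Call:
apply_moves(moves=[[4,0,0.5,0,0,0,-1],[8,0,1,0,0,0,-1],[12,0,1.5,0,0,0,-1],[15,0,1.8,0,0,0,-1],[17,0,2.1,0,0,0,-1]])

```text
time: 3.15
eef_pos: [0.5222, -0.1321, 0.1178]
orientation: [2.823, 0.001, 1.378]
ft_force: [-0.0, -0.2, 0.2]
width: 0.0002
```

Call:
apply_moves(moves=[[2,0,0.2,0,0,0,-1],[4,0,0.5,0,0,0,-1],[6,0,0.7,0,0,0,-1],[8,0,1,0,0,0,-1],[10,0,1.2,0,0,0,-1]])

```text
time: 3.78
eef_pos: [0.5293, -0.132, 0.1248]
orientation: [-2.824, -0.001, -1.377]
ft_force: [-3.1, -0.3, -2.5]
width: 0.0
```

```bash
python3 - <<'E'
from h import *
import pickle
c=capture("wrist"); cv2.imwrite("pics/w4.png",c["color"]); pickle.dump(c,open("w4.pkl","wb"))
E
python3 goal.py 0.5247 -0.131 0.1188 38 0.5
```

```text
t 3.825 pos [ 0.5295 -0.132   0.1251] f [-1.42 -0.11 -2.44] w 8.436793031258642e-05
shift [-7.9 -1.1  0.1] turn [ 0.37 -0.03 -0.27]
```

View pics/w4.png

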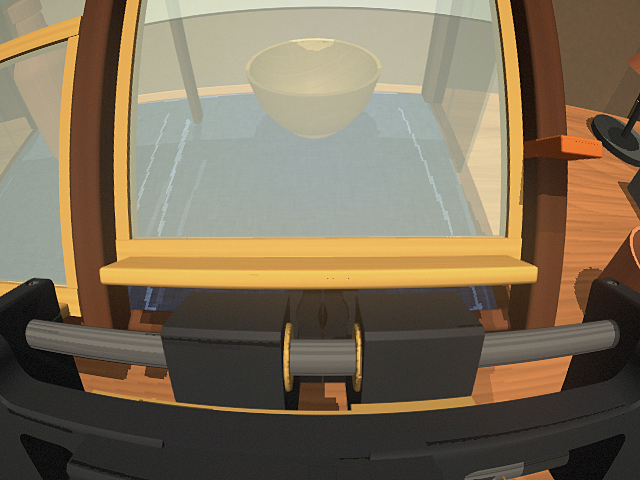

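Call:
apply_moves(moves=[[3,0,0.4,0,0,0,-1],[6,0,0.7,0,0,0,-1],[9,0,1.1,0,0,0,-1],[12,0,1.5,0,0,0,-1],[15,0,1.8,0,0,0,-1]])

```text
time: 4.45
eef_pos: [0.5403, -0.132, 0.136]
orientation: [-2.823, -0.002, -1.378]
ft_force: [-1.2, 1.4, -4.1]
width: 0.0007
```

Call:
apply_moves(moves=[[3,0,0.4,0,0,0,-1],[6,0,0.7,0,0,0,-1],[9,0,1.1,0,0,0,-1],[12,0,1.5,0,0,0,-1],[15,0,1.8,0,0,0,-1]])

```text
time: 5.08
eef_pos: [0.551, -0.1319, 0.1468]
orientation: [-2.823, -0.002, -1.378]
ft_force: [-0.6, 0.1, -3.1]
width: 0.0003
```

Call:
apply_moves(moves=[[3,0,0.4,0,0,0,-1],[6,0,0.7,0,0,0,-1],[9,0,1.1,0,0,0,-1],[11,0,1.3,0,0,0,-1],[12,0,1.5,0,0,0,-1]])

```text
time: 5.7
eef_pos: [0.5597, -0.1319, 0.1554]
orientation: [-2.823, -0.002, -1.378]
ft_force: [-2.1, 0.1, -3.3]
width: 0.0006
```

```bash
python3 - <<'E'
from h import *
import pickle
for n in ("wrist","scene","top"):
    c=capture(n); cv2.imwrite(f"pics/{n}5.png",c["color"]); pickle.dump(c,open(f"{n}5.pkl","wb"))
E
python3 goal.py 0.5247 -0.131 0.1188 38 0.5
```

```text
t 5.85 pos [ 0.5597 -0.1319  0.1555] f [-0.9   0.18 -2.71] w 0.00023822775627268533
shift [-50.5  -0.9  -5.1] turn [ 0.35 -0.05 -0.26]
```

View pics/wrist5.png

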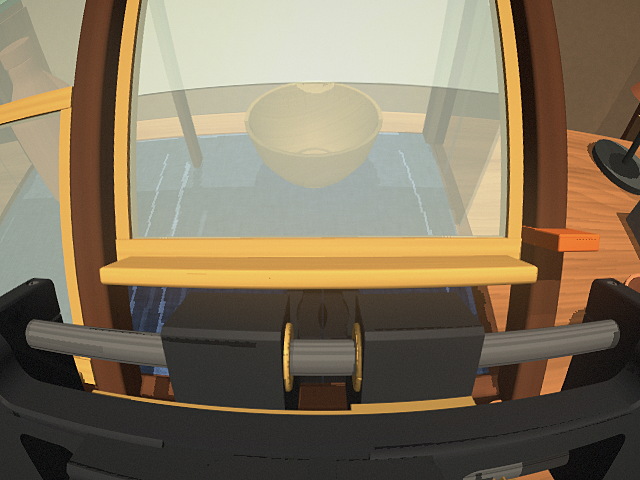

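Run:
```python
import cv2
a=cv2.imread("pics/wrist5.png"); cv2.imwrite("pics/w5c.png",cv2.resize(a[215:300,490:620],None,fx=6,fy=6,interpolation=cv2.INTER_NEAREST))
a=cv2.imread("pics/scene5.png"); cv2.imwrite("pics/s5c.png",cv2.resize(a[170:300,150:330],None,fx=4,fy=4,interpolation=cv2.INTER_CUBIC))
a=cv2.imread("pics/top5.png"); cv2.imwrite("pics/t5c.png",cv2.resize(a[180:260,300:420],None,fx=6,fy=6,interpolation=cv2.INTER_CUBIC))
```

```text
(no output)
```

View pics/w5c.png

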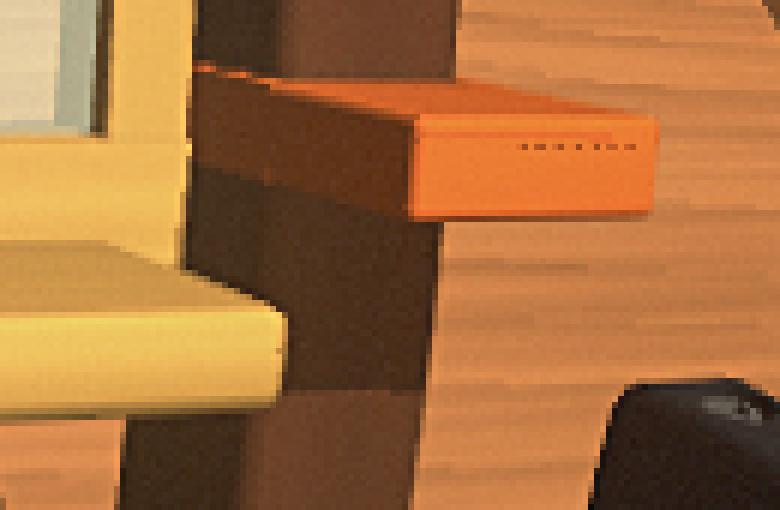

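View pics/s5c.png

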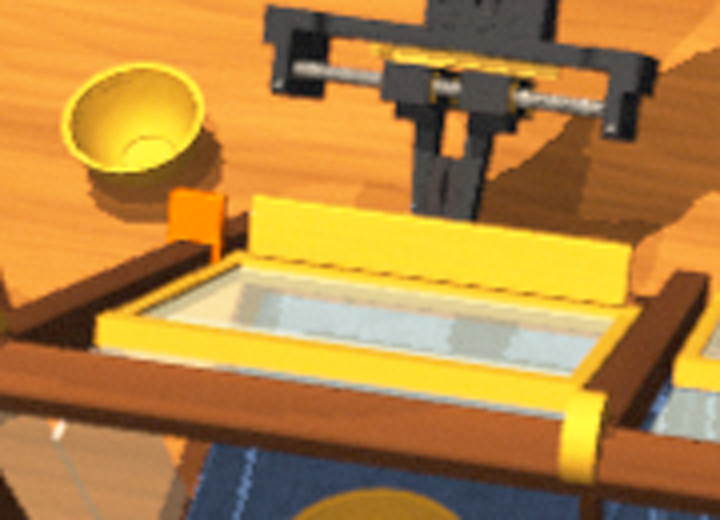

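View pics/t5c.png

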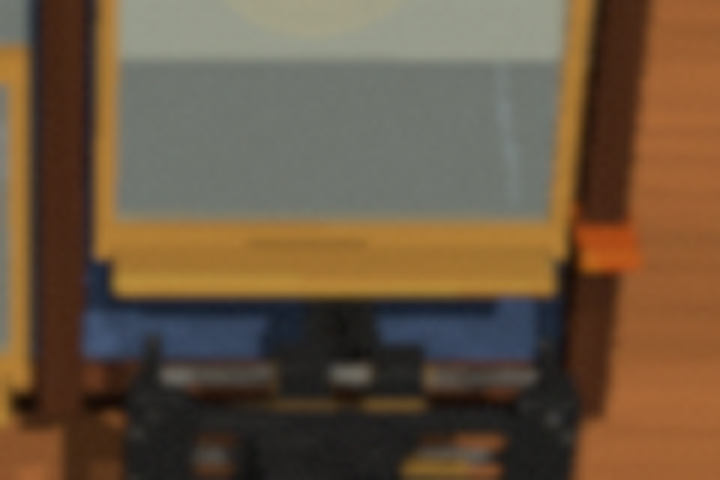

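Run:
```python
from meas import *
c=pickle.load(open("wrist5.pkl","rb"))
f=lambda x,y:(x/6+490,y/6+215)
for om in (-.2765,-.2725,-.2685):
  print(om,[np.round(slope(c,*f(*q),om)[:2],4) for q in ((415,118),(412,216),(650,215),(655,120))])
  print(" lip",[np.round(slope(c,*f(*q),om)[:2],4) for q in ((288,312),(285,405))])
O=-np.array(c["R"]).T@c["t"]; print(O,(O[0]+O[2])/2**.5,(O[2]-O[0])/2**.5)
```

```text
-0.2765 [array([ 0.5365, -0.2445]), array([ 0.5289, -0.2449]), array([ 0.5285, -0.2715]), array([ 0.5363, -0.2711])]
 lip [array([ 0.5218, -0.2335]), array([ 0.5145, -0.2342])]
-0.2725 [array([ 0.537 , -0.2415]), array([ 0.5296, -0.2419]), array([ 0.5292, -0.2678]), array([ 0.5368, -0.2674])]
 lip [array([ 0.5227, -0.2308]), array([ 0.5157, -0.2314])]
-0.2685 [array([ 0.5375, -0.2385]), array([ 0.5303, -0.2389]), array([ 0.53 , -0.264]), array([ 0.5373, -0.2636])]
 lip [array([ 0.5236, -0.2281]), array([ 0.5168, -0.2287])]
[ 0.4869306  -0.13159129  0.29896299] 0.5557106859688465 -0.13291316713303486
```

Call:
apply_moves(moves=[[3,0,0.4,0,0,0,-1],[6,0,0.7,0,0,0,-1],[8.5,0,1,0,0,0,-1],[10.5,0,1.3,0,0,0,-1],[11.5,0,1.4,0,0,0,-1]])

```text
time: 6.48
eef_pos: [0.568, -0.1318, 0.1638]
orientation: [-2.823, -0.002, -1.379]
ft_force: [-1.0, 0.3, -4.2]
width: 0.0004
```

```bash
python3 - <<'E'
from h import *
import pickle
for n in ("wrist",):
    c=capture(n); cv2.imwrite(f"pics/{n}6.png",c["color"]); pickle.dump(c,open(f"{n}6.pkl","wb"))
a=c["color"]; cv2.imwrite("pics/w6c.png",cv2.resize(a[215:300,490:620],None,fx=6,fy=6,interpolation=cv2.INTER_NEAREST))
E
python3 goal.py 0.5247 -0.131 0.1188 38 0.5
```

```text
t 6.525 pos [ 0.5681 -0.1319  0.1639] f [-0.31  0.95 -3.41] w 0.00038441914890821203
shift [-62.2  -0.9  -6.5] turn [ 0.35 -0.07 -0.25]
```

View pics/w6c.png

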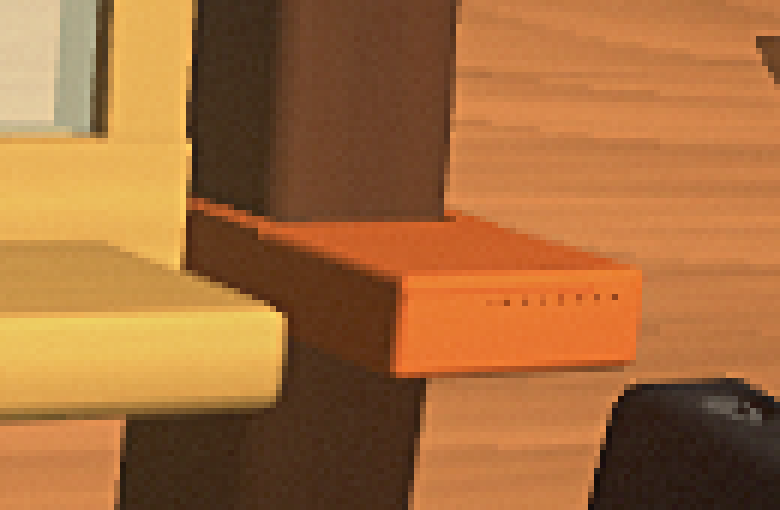

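Run:
```python
from meas import *
c=pickle.load(open("wrist6.pkl","rb"))
f=lambda x,y:(x/6+490,y/6+215)
for om in (-.2765,-.2725,-.2685):
  print(om,[np.round(slope(c,*f(*q),om)[:2],4) for q in ((402,272),(395,374),(635,365),(640,270))])
  print(" lip",[np.round(slope(c,*f(*q),om)[:2],4) for q in ((288,312),(285,405))])
```

```text
-0.2765 [array([ 0.5363, -0.2445]), array([ 0.5283, -0.2449]), array([ 0.5277, -0.2718]), array([ 0.5357, -0.2711])]
 lip [array([ 0.5336, -0.2336]), array([ 0.5263, -0.2342])]
-0.2725 [array([ 0.5372, -0.2415]), array([ 0.5293, -0.2419]), array([ 0.5288, -0.268 ]), array([ 0.5366, -0.2673])]
 lip [array([ 0.5345, -0.2309]), array([ 0.5274, -0.2315])]
-0.2685 [array([ 0.538 , -0.2385]), array([ 0.5304, -0.2389]), array([ 0.5299, -0.2643]), array([ 0.5374, -0.2636])]
 lip [array([ 0.5354, -0.2282]), array([ 0.5286, -0.2288])]
```

Call:
apply_moves(moves=[[-6,0,-0.7,0,0,0,-1],[-20,0,-2.5,0,0,0,-1],[-25,0,-30,0,0,0,-1],[-30,0,-70,0,0,0,-1],[-30,0,-70,0,0,0,-1]])

```text
time: 7.15
eef_pos: [0.4938, -0.1326, 0.1848]
orientation: [2.819, 0.001, 1.382]
ft_force: [0.9, -0.3, -0.3]
width: 0.0003
```

```bash
python3 - <<'E'
from h import *
import pickle
for n in ("wrist",):
    c=capture(n); cv2.imwrite(f"pics/{n}7.png",c["color"]); pickle.dump(c,open(f"{n}7.pkl","wb"))
O=-np.array(c["R"]).T@c["t"]; print(O,(O[0]+O[2])/2**.5,(O[2]-O[0])/2**.5)
E
python3 goal.py 0.5247 -0.131 0.1188 38 0.5
```

```text
[ 0.42053687 -0.13188881  0.32805064] 0.5293313104401212 -0.06539764083293187
t 7.2 pos [ 0.4945 -0.1326  0.1842] f [ 0.69 -0.26 -0.64] w 7.385173192511773e-05
shift [-33.2  -1.8  64. ] turn [ 0.47 -0.2  -0.23]
```

View pics/wrist7.png

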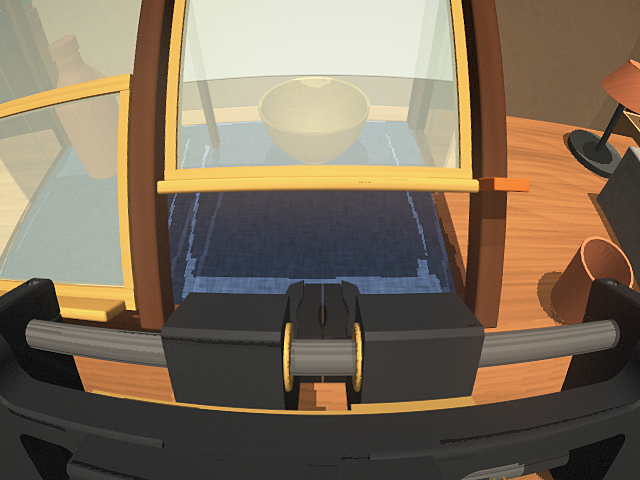

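Run:
```python
from meas import *
c=pickle.load(open("wrist7.pkl","rb"))
a=c["color"]; cv2.imwrite("pics/w7c.png",cv2.resize(a[165:205,440:540],None,fx=8,fy=8,interpolation=cv2.INTER_NEAREST))
```

```text
(no output)
```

View pics/w7c.png

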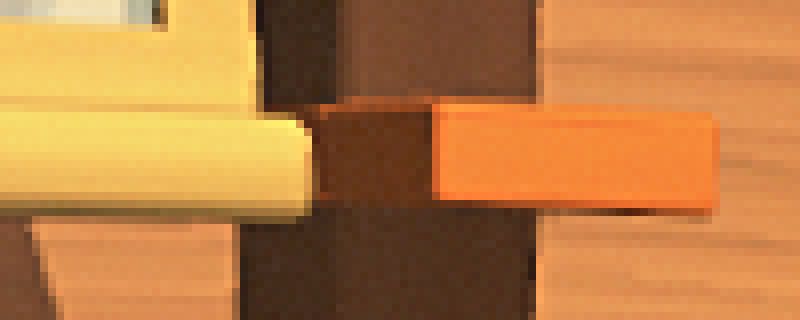

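Run:
```python
from meas import *
c=pickle.load(open("wrist7.pkl","rb"))
f=lambda x,y:(x/8+439.5,y/8+164.5)
for om in (-.2765,-.2725,-.2685):
  print(om,[np.round(slope(c,*f(*q),om)[:2],4) for q in ((437,104),(437,201),(715,213),(715,116))])
  print(" lip",[np.round(slope(c,*f(*q),om)[:2],4) for q in ((270,112),(285,222),(285,212))])
a=c["color"]
for x in (190,240,322,400,450): print(x,[int(v) for v in a[172:205,x,2]])
```

```text
-0.2765 [array([ 0.5376, -0.2426]), array([ 0.5301, -0.2427]), array([ 0.5302, -0.2688]), array([ 0.5379, -0.2687])]
 lip [array([ 0.5364, -0.2281]), array([ 0.5281, -0.2295]), array([ 0.5289, -0.2295])]
-0.2725 [array([ 0.5374, -0.2406]), array([ 0.5301, -0.2407]), array([ 0.5301, -0.2663]), array([ 0.5377, -0.2662])]
 lip [array([ 0.5362, -0.2264]), array([ 0.5281, -0.2277]), array([ 0.5288, -0.2277])]
-0.2685 [array([ 0.5373, -0.2386]), array([ 0.5301, -0.2386]), array([ 0.5301, -0.2638]), array([ 0.5376, -0.2636])]
 lip [array([ 0.5361, -0.2246]), array([ 0.5281, -0.2259]), array([ 0.5288, -0.2259])]
190 [246, 246, 247, 246, 246, 246, 245, 233, 248, 246, 247, 246, 247, 246, 246, 246, 246, 249, 225, 170, 115, 74, 70, 71, 71, 73, 68, 67, 72, 74, 68, 70, 72]
240 [247, 247, 246, 248, 248, 235, 246, 247, 247, 247, 247, 247, 247, 247, 246, 245, 240, 197, 146, 92, 72, 75, 71, 75, 72, 72, 74, 73, 78, 73, 72, 71, 71]
322 [248, 247, 247, 248, 241, 247, 248, 247, 247, 247, 247, 246, 244, 243, 241, 234, 187, 147, 89, 76, 75, 76, 77, 74, 76, 73, 75, 71, 72, 71, 72, 73, 71]
400 [247, 248, 248, 247, 247, 247, 248, 241, 247, 248, 247, 246, 244, 242, 239, 235, 213, 167, 126, 71, 75, 73, 79, 72, 73, 74, 78, 73, 76, 76, 75, 69, 73]
450 [247, 247, 247, 247, 248, 245, 241, 248, 247, 247, 247, 247, 247, 245, 243, 239, 241, 218, 169, 113, 176, 226, 230, 217, 219, 222, 222, 227, 228, 223, 219, 223, 217]
```

```bash
for s in 16 5 0; do python3 - $s <<'E'
import sys
d=float(sys.argv[1])*.7071e-3
print(.5693-d,.1651-d)
E
done; python3 goal.py 0.558 -0.132 0.1538 38 0.5;python3 goal.py 0.5693 -0.132 0.1651 38 0.5
```

```text
0.5579864 0.1537864
0.5657645 0.1615645
0.5693 0.1651
t 7.2 pos [ 0.4945 -0.1326  0.1842] f [ 0.69 -0.26 -0.64] w 7.385173192511773e-05
shift [14.9 -0.7 68.9] turn [ 0.47 -0.2  -0.23]
t 7.2 pos [ 0.4945 -0.1326  0.1842] f [ 0.69 -0.26 -0.64] w 7.385173192511773e-05
shift [30.7 -0.7 70.9] turn [ 0.47 -0.2  -0.23]
```

Call:
apply_moves(moves=[[2,0,25,0,0,0,-1],[6,0,50,0,0,0,-1],[12,0,69,0,0,0,-1],[15,0,69,0,0,0,-1],[18,0,69,0,0,0,-1]])

```text
time: 7.82
eef_pos: [0.56, -0.1326, 0.1562]
orientation: [2.82, 0.001, 1.381]
ft_force: [0.3, -0.3, -0.5]
width: 0.0003
```

```bash
python3 goal.py 0.5693 -0.132 0.1651 38 0.5
```

```text
t 7.825 pos [ 0.56   -0.1326  0.1562] f [ 0.3  -0.25 -0.51] w 0.0003202794826474804
shift [12.8 -0.6  1.9] turn [ 0.45 -0.18 -0.23]
```

Call:
apply_moves(moves=[[4,0,0.6,0,0,0,-1],[8,0,1.2,0,0,0,-1],[10.5,0,1.5,0,0,0,-1],[11.5,0,1.7,0,0,0,-1],[12.3,0,1.8,0,0,0,-1]])

```text
time: 8.45
eef_pos: [0.5686, -0.1326, 0.1644]
orientation: [2.821, 0.001, 1.38]
ft_force: [-4.1, -0.8, -0.4]
width: 0.0005
```

```bash
python3 goal.py 0.5693 -0.132 0.1651 38 0.5
```

```text
t 8.45 pos [ 0.5686 -0.1326  0.1644] f [-4.06 -0.8  -0.44] w 0.0004760573894732072
shift [ 1.  -0.6  0.1] turn [ 0.46 -0.13 -0.25]
```

Another 1 mm, then withdraw and look.

Call:
apply_moves(moves=[[0.5,0,0,0,0,0,-1],[1,0,0.1,0,0,0,-1],[1.1,0,0.1,0,0,0,-1]])

```text
time: 8.82
eef_pos: [0.5693, -0.1326, 0.1652]
orientation: [2.821, 0.0, 1.38]
ft_force: [-3.7, 0.2, -0.9]
width: 0.0006
```

Call:
apply_moves(moves=[[-6,0,-0.7,0,0,0,-1],[-20,0,-2.5,0,0,0,-1],[-25,0,-30,0,0,0,-1],[-30,0,-70,0,0,0,-1],[-30,0,-70,0,0,0,-1]])

```text
time: 9.45
eef_pos: [0.495, -0.1329, 0.1858]
orientation: [2.817, -0.0, 1.382]
ft_force: [0.1, 0.2, 0.3]
width: 0.0002
```

Run:
```python
from meas import *
c=capture("wrist"); cv2.imwrite("pics/wrist8.png",c["color"]); pickle.dump(c,open("wrist8.pkl","wb"))
O=-np.array(c["R"]).T@c["t"]; print(O,(O[0]+O[2])/2**.5)
a=c["color"]; cv2.imwrite("pics/w8c.png",cv2.resize(a[165:205,440:540],None,fx=8,fy=8,interpolation=cv2.INTER_NEAREST))
```

```text
[ 0.42169197 -0.13198588  0.32898152] 0.5308063114409972
```

View pics/w8c.png

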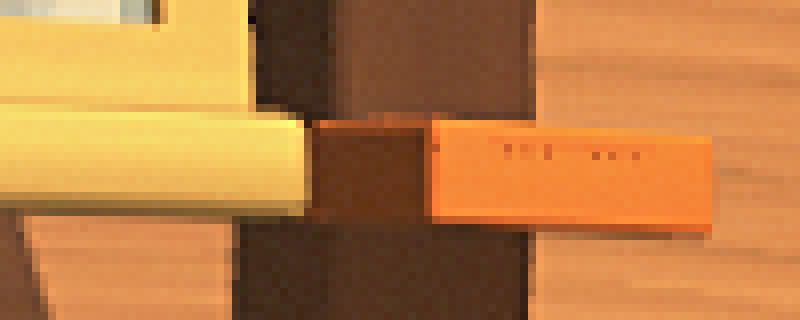

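Run:
```python
from meas import *
c=pickle.load(open("wrist8.pkl","rb"))
f=lambda x,y:(x/8+439.5,y/8+164.5)
for om in (-.2765,-.2725,-.2685):
  print(om,[np.round(slope(c,*f(*q),om)[:2],4) for q in ((432,121),(432,222),(710,232),(710,137))])
  print(" lip",[np.round(slope(c,*f(*q),om)[:2],4) for q in ((265,112),(285,216),(285,208))])
c=pickle.load(open("wrist8.pkl","rb"))["color"]
for x in (470,475,496,505,515,520): print(x,c[172:200,x,1].tolist())
```

```text
-0.2765 [array([ 0.5378, -0.2426]), array([ 0.5301, -0.2426]), array([ 0.5302, -0.2687]), array([ 0.5378, -0.2686])]
 lip [array([ 0.5379, -0.2281]), array([ 0.5301, -0.2298]), array([ 0.5307, -0.2298])]
-0.2725 [array([ 0.5377, -0.2405]), array([ 0.5301, -0.2406]), array([ 0.5302, -0.2662]), array([ 0.5376, -0.2661])]
 lip [array([ 0.5378, -0.2263]), array([ 0.5301, -0.2281]), array([ 0.5307, -0.2281])]
-0.2685 [array([ 0.5375, -0.2385]), array([ 0.5301, -0.2386]), array([ 0.5302, -0.2637]), array([ 0.5375, -0.2636])]
 lip [array([ 0.5376, -0.2246]), array([ 0.5301, -0.2263]), array([ 0.5307, -0.2263])]
470 [216, 218, 220, 222, 222, 218, 194, 205, 226, 214, 215, 213, 206, 200, 192, 187, 178, 173, 134, 100, 54, 34, 39, 33, 42, 36, 37, 39]
475 [43, 40, 42, 44, 42, 35, 50, 149, 243, 219, 216, 217, 210, 200, 195, 186, 185, 179, 140, 109, 44, 38, 43, 41, 48, 43, 43, 45]
496 [72, 69, 70, 71, 71, 71, 66, 71, 163, 141, 140, 140, 139, 139, 141, 135, 137, 138, 137, 143, 91, 45, 45, 51, 49, 51, 49, 49]
505 [62, 66, 64, 65, 67, 64, 62, 55, 127, 153, 132, 112, 128, 140, 138, 136, 136, 136, 136, 144, 110, 59, 31, 36, 31, 38, 34, 34]
515 [137, 135, 136, 139, 141, 149, 145, 148, 146, 157, 139, 124, 143, 140, 139, 136, 137, 131, 134, 135, 134, 82, 93, 143, 140, 146, 150, 149]
520 [137, 136, 135, 140, 144, 147, 147, 147, 147, 153, 144, 130, 138, 136, 135, 131, 136, 135, 133, 133, 142, 84, 81, 138, 132, 147, 146, 148]
```

Call:
apply_moves(moves=[[0,0,-40,0,0,0,-1],[0,0,-80,0,0,0,-1],[0,0,-115,0,0,0,-1],[0,0,-115,0,0,0,-1],[0,0,-115,0,0,0,-1]])

```text
time: 10.12
eef_pos: [0.4054, -0.1328, 0.2553]
orientation: [2.819, -0.0, 1.382]
ft_force: [0.7, -0.1, -1.1]
width: 0.0004
```

```bash
python3 - <<'E'
from meas import *
c=capture("wrist");s=capture("scene"); t=capture("top")
cv2.imwrite("pics/w9.png",c["color"]); cv2.imwrite("pics/s9.png",s["color"]); cv2.imwrite("pics/t9.png",t["color"])
E
python3 goal.py 0.5 -0.132 0.1651 38 0.5
```

```text
t 10.275 pos [ 0.4053 -0.1323  0.2549] f [0.55 0.18 0.13] w 0.0003208880280675242
shift [-12.9  -0.4 129.9] turn [ 0.43 -0.19 -0.27]
```

View pics/w9.png

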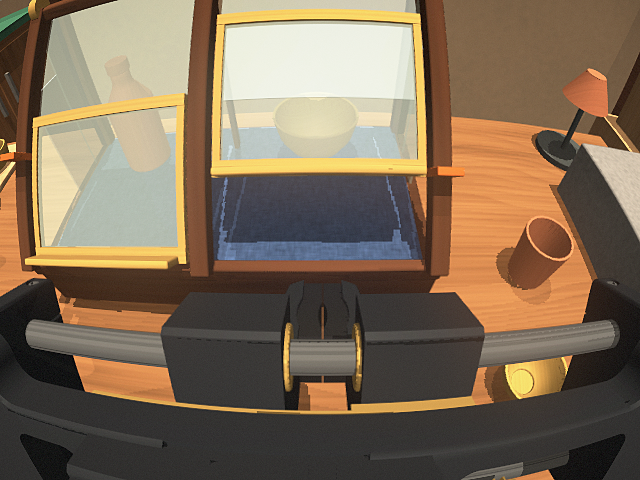

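View pics/s9.png

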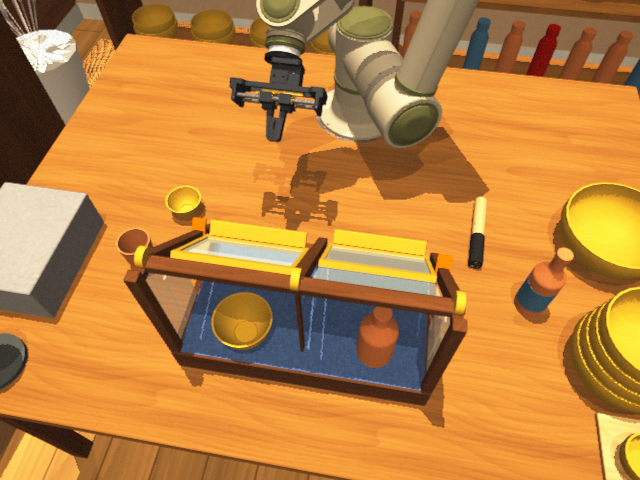

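The wrist view shows the lip (about row 171 at its right end) level with the clip at (447,171). The scene view shows the clips, the goods and the other window where they were, and the hand well clear of the case.

```bash
python3 -c "
from plant import order
print(order.sign_off())"
```

```text
the job is handed in; nothing more can be done
None
```

The bowl stands in the right bay, so I pushed the right-hand window up with the closed fingertips beneath its lip. I pushed slowly, and the force read about 3–4.5 N. After backing out to look, the lip was about 1.7 mm low, so I went back and pushed it up that much. I then took the hand away and handed the job in at about 10.3 s.

**Level check:** in a wrist view taken almost level with the clip, the lip's centre was at 0.5340 m up the slope and the mark's at 0.5339 m. That is level to about 0.3 mm of pixel error.

**After the hand was away:** the last pictures still showed the lip level with the clip. Judged by eye, the left window, both clips and the goods were where they had been.

**Disagreement:** the first rough scene and top views put the travel at about 69 mm, while the close-up wrist views gave about 63 mm. I went by the wrist views.

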